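Switch the thread-reel feeder over to its open chute

TASK

Two thread reels wait on the seesaw tray of the reel feeder, held by the red stop plate. With the fingertips, first push the brass-knobbed barrier arm fully aside so that it no longer crosses the chute on the other side; then press the blue paddle down to rock the seesaw right over its pivot, so that both reels roll down that chute and come to rest in the green catch tray. Do not touch, lift or carry the reels, leave the seesaw tipped towards the chute and the barrier open, and leave everything else on the bench where it is.

Things in the scene. Friction and masses are not known exactly. Their poses are not given: they have to be found in the camera images.
- stand: The fixed thread-reel feeder on a wooden base board, 150 mm (its x) by 530 mm (its y, -165 to +365), screwed down. Origin on the bench surface straight below the seesaw's pivot, z up. Along its y (mm): red stop plate at -136 (top z 113), seesaw tray -120 to 120, chute 126 to 253, green catch tray 252 to 360. Nothing on it is higher than z 150 (seesaw's brass arch at the pivot).
- chute (a point): Middle of the floor of the aluminium chute at its upper end, below the barrier arm. The chute is 56 mm wide and slopes down along the stand's +y to the catch tray; its side walls' tops are at z 58 here, falling to 31.
- seesaw (a joint): Seesaw angle, rad: 0 = stop end low, paddle raised (start); 0.28 = level; 0.56 = rocked over, low at the chute, end stop. Over-centre: it stays over by itself once the reels have run across. 1 to 3 N down on the paddle rocks it. Tray 54 mm wide (stand x -27 to 27), 250 mm long, walls 14 mm high, open ends, axle along x at z 85; reels pass under the arch.
- paddle (a point): Centre of the top face of the blue press paddle, a plate 54 mm (x) by 40 mm (y), 6 mm thick, on the seesaw tray's +x side, 100 mm from the pivot towards the chute. It moves with the seesaw: z 113 raised, 57 fully down, 96 to 100 mm along the stand's y. It spans 27 to 81 mm in the stand's x; this point is at 56.
- barrier (a joint): Swing barrier angle, rad: 0 = straight across the chute, 1.57 = parallel to the chute and clear of it, 1.6 = end stop. It starts between 0 and 0.35 and stays where it is left; a push of under 1 N at the knob moves it.
- barrier_hinge (a point): The barrier's vertical hinge axis at the height of its arm (z 62), on a post on the chute's +x side. The steel arm, 8 mm thick, runs 105 mm from here: to the stand's -x at 0, to the stand's +y (down the chute) at 1.57. It opens clockwise seen from above.
- knob (a point): Centre of the brass ball (20 mm diameter) on an upright steel pin (10 mm diameter) at the free end of the barrier arm, 105 mm from the hinge axis, 45 mm above the arm (z 107). Pushing pin or ball from the seesaw side, along the arc, opens the barrier.
- catch (a point): Middle of the green catch tray, 17 mm above its floor (floor at z 11). Inside 56 mm (stand x) by 103 mm (stand y), side walls' tops at z 58, end wall's at z 73.
- reel_a: Thread reel, ochre thread with white ends, 34 mm diameter, 40 mm long, loose, lying along the stand's x; origin at its centre, own x along its axis. Rests against the red stop plate at the start.
- reel_b: The same with navy thread; it lies next to reel_a, uphill on the seesaw.
- tin: Bystander, to be left alone: a closed red polish tin, 71 mm diameter, 26 mm high. Origin at its underside.
- hammer: Bystander, to be left alone: a shoemaker's hammer, 250 mm long, lying flat, blue handle. Origin at its underside.
- last: Bystander, to be left alone: a yellow shoe last, 250 mm long, 105 mm high, standing on its sole. Origin at its underside.
- sole: Bystander, to be left alone: a black rubber shoe sole with a wooden heel, 290 mm long, 80 mm wide, 24 mm high. Origin at its underside.
- twine: Bystander, to be left alone: a big straw-coloured spool of twine, 96 mm diameter, 112 mm high. Origin at its underside.
- glue: Bystander, to be left alone: a glue jar, 66 mm diameter, 110 mm high. Origin at its underside.
- awl: Bystander, to be left alone: a wooden-handled awl, 170 mm long, lying flat. Origin at its underside.
Mind the look-alikes: they are no part of the job. What is shaped like the reel_b but pink or purple is not meant.

How it is judged:
By the outcome, as a careful person would: the job done as asked, in the order asked, and still so for the second after the job is handed in, with the robot touching nothing.
It also fails if it takes over 48 s, if anything falls off the work surface, if the arm or the gripper's body presses on something with over 40 N, if the wrist force passes 120 N, or if a joint passes its speed limit or range.

ROBOT

A 6-joint arm with a two-finger parallel gripper is mounted at the origin on the work surface. World frame = base frame: x ahead of the robot, y to its left, z up, the work surface at z = 0. Lengths are in m, angles in rad, forces in N, time in s.
With the tool pointing down it reaches from about 0.35 to 0.725 m from the base axis. Payload 6 kg.
Tool frame: the origin (TCP) lies midway between the tips of the shut fingers; the grasp point (between the pads) lies 19 mm behind it; z points along the fingers, y is the line along which they close (so a half turn about z gives the same grasp; the last joint's range is limited). The gripper opens to 85 mm and grips with 20 to 120 N. Pads are 22 mm wide; open, the fingers measure 114 mm over their backs; the gripper's body (76 mm by 85 mm) begins 54 mm behind the grasp point. The pads swing forward as they close: fully open they stand 13 mm farther back than shut.
Start: joints at [-1.01, 0.04, 0.085, 0, -1.615, -0.334], TCP at [0.135, -0.585, 0.231] pointing down, gripper open.
Joint ranges: [-2.56, 2.56], [-1.29, 2.01], [-1.08, 1.49], [-3.29, 1.98], [-2.81, -0.18], [-2.99, 2.99]. Speed limits (rad/s): [2.57, 2.57, 3.01, 3.14, 3.14, 3.14].

INTERFACE

Orientations are given as a unit quaternion [w, x, y, z].
In Python, from plant import arm gives the robot as it stands.
- The arm moves only by the tool drive_tool, never from a script. Its argument "increments" is a list of rows, each a list of 7 numbers: the turn, a rotation vector about the tool's x, y, z in degrees, then the shift along the tool's x, y, z in cm, then the opening in per cent of the stroke, from 0 (shut) to 100 (fully open). In form: [[wx, wy, wz, x, y, z, grip], ...]. A call has exactly 8 rows; each row is the pose to reach, as a shift and turn from the pose commanded when the call began, along the tool's axes at that moment; what a row does not reach only later rows make up. A row lasts 1/10 s, in which the tool goes at most 50 mm and 8.59 degrees, less where a joint would pass 70% of its speed; a pose out of reach is approached as far as the arm can. A call with a gripper value outside its range is refused whole. The fingers move at their own pace and stop on an object; "grip_force" is the grip in N (left out, the last holds). Time passes only in rows, so rows that repeat a pose let the fingers close, or fill a call up. It gives the time, the measured TCP pose, the force, the opening and the grip force at its end, in the units of the state.
- arm.get_obs(): the state, without advancing time (a new reading comes with each control period).
- arm.get_image(name): name is "scene" or "side" or "wrist"; returns a dict with "img" (480x640x3 uint8, red, green, blue), "mtx" (3x3 intrinsics, pixels), "k1" (the pictures are not rectified: a ray, as slopes to the right and down, at radius r is drawn at 1 + k1 r^2 times it, then the intrinsics apply), "T" (4x4, takes a point from camera to world coordinates). Camera axes: x right, y down, z forward; pixel columns grow to the right and rows downward; lengths in m; the calibration is good to about 2 mm. A picture is of the moment at which its call begins. There is no depth.
- arm.sign_off(): hands the job in; it is judged then, once.
The state is a dict: "time": time; "joints": joint angles; "qd": joint speeds; "joint_efforts": joint torques, N m; "position": TCP position; "ee_rot": TCP orientation; "wrist_force": force on the tool from outside, world axes, zero at the start; "torque": the same for the moment, N m; "gripper_width": finger opening in m; "finger_force": force on a finger pad.
Only numpy, scipy, OpenCV 4.12 (cv2) and the standard library are available. Lean on these libraries where they do the work, as an engineer would, in place of code of your own. Each camera call takes 0.05 s, during which the arm holds its last target. There are 200 camera calls.

## Working session

There is one attempt and no reset: what is moved stays moved. The work goes in short steps, Python scripts to look and compute and a tool call to move; the robot and the scene stay as the last step left them, time stands still between calls to the robot, and variables do not carry over. Pictures are saved under pics/ and viewed, at most 10 in all, crops included, and the job is handed in when it is done.

Besides the shell and the picture viewer there is one more tool, called after "Emit:" as name(argument=value, ...) on one line, values as JSON. drive_tool: Moves the arm, as the interface text tells. Its arguments: {"type":"object","properties":{"increments":{"type":"array","items":{"type":"array","items":{"type":"number"}}},"grip_force":{"type":"number"}},"required":["increments"]}

```bash
mkdir -p pics
cat > h.py <<'E'
import numpy as np, cv2
from plant import arm
def save(name,fn):
    d=arm.get_image(name); cv2.imwrite('pics/'+fn,d['img'][...,::-1]); np.savez('pics/'+fn+'.npz',**d); return d
def ray(d,uv):
    K=d['mtx'];k=float(d['k1']); s=np.array([(uv[0]-K[0,2])/K[0,0],(uv[1]-K[1,2])/K[1,1]]);u=s.copy()
    for _ in range(20): u=s/(1+k*(u@u))
    T=d['T']; v=T[:3,:3]@np.r_[u,1]; return T[:3,3],v/np.linalg.norm(v)
def onz(d,uv,z):
    o,v=ray(d,uv); return o+v*(z-o[2])/v[2]
def tri(d1,p1,d2,p2):
    o1,a=ray(d1,p1);o2,b=ray(d2,p2); s=np.linalg.lstsq(np.c_[a,-b],o2-o1,rcond=None)[0]
    P,Q=o1+a*s[0],o2+b*s[1]; return (P+Q)/2,np.linalg.norm(P-Q)
def proj(d,P):
    T=d['T'];c=T[:3,:3].T@(np.asarray(P)-T[:3,3]);u=c[:2]/c[2];u=u*(1+float(d['k1'])*(u@u));return d['mtx'][[0,1],[0,1]]*u+d['mtx'][:2,2]
E
python3 - <<'E'
from h import *
for n in('scene','side'):
    d=save(n,n+'0.png'); print(n,d['T'].round(3).tolist())
print(arm.get_obs())
E
```

```text
scene [[0.108, 0.548, -0.83, 1.725], [0.994, -0.039, 0.104, -0.199], [0.025, -0.836, -0.549, 0.877], [0.0, 0.0, 0.0, 1.0]]
side [[0.964, -0.142, 0.226, 0.196], [-0.267, -0.548, 0.793, -1.33], [0.011, -0.825, -0.566, 1.003], [0.0, 0.0, 0.0, 1.0]]
{'time': 0.1, 'joints': array([-1.01029575e+00,  4.07541280e-02,  8.38687695e-02, -4.05499165e-04,
       -1.61549052e+00, -3.33723085e-01]), 'qd': array([ 0.00038943, -0.0013676 ,  0.00234824,  0.00034918,  0.00050461,
       -0.00015066]), 'joint_efforts': array([-3.96203439e-03, -3.69347548e+01,  3.48282802e+01,  6.95165500e+00,
       -4.53152054e-03, -1.93478377e-05]), 'position': array([ 0.13491531, -0.58432149,  0.23035485]), 'ee_rot': array([-1.58827315e-04, -1.13154735e-01,  9.93577043e-01,  7.99718438e-04]), 'wrist_force': array([0.3111994 , 0.03816287, 0.39609106]), 'torque': array([ 0.00560115, -0.06665483, -0.0560864 ]), 'finger_force': 0.0, 'gripper_width': 0.08541883787132805}
```

View pics/scene0.png

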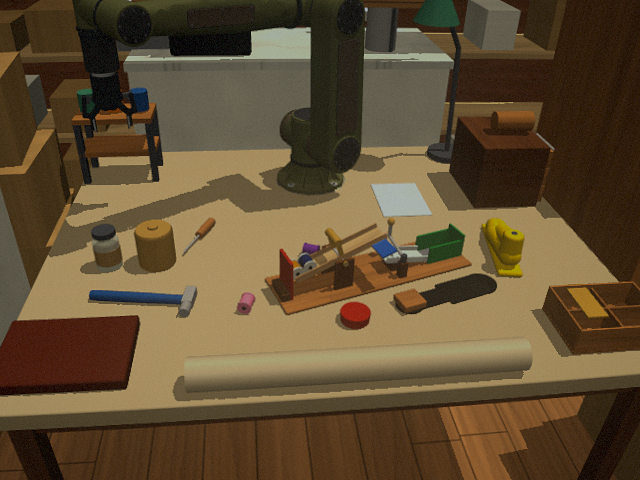

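View pics/side0.png

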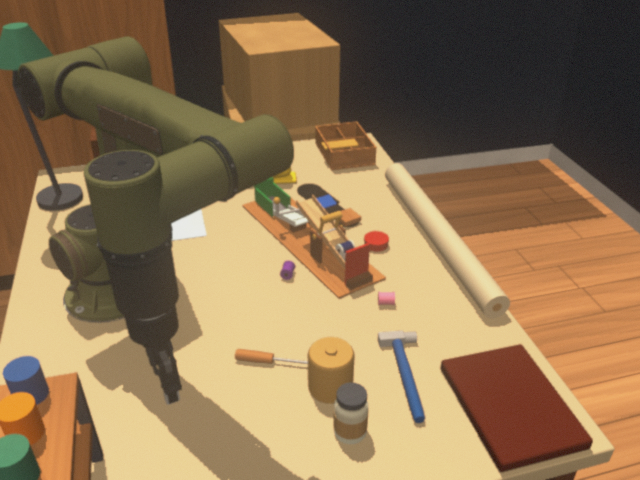

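The scene picture shows the feeder running from the red stop plate (287,273) to the green catch tray (440,245). The blue paddle is at (385,250), the brass knob at (391,222) and the hinge post at (403,265). The pink reel (246,303) and the purple one (311,248) are look-alikes. Other things that could be mistaken for the target are the brass arch (334,240) for the knob, and the blue cup (139,100) and hammer handle (135,297) for the paddle. I'll check this in one close crop.

Run:
```python
import cv2,numpy as np
a=cv2.imread('pics/scene0.png')[210:320,255:480]; b=cv2.imread('pics/side0.png')[170:300,230:400]
A=cv2.resize(a,None,fx=3.5,fy=3.5,interpolation=2);B=cv2.resize(b,None,fx=3.5,fy=3.5,interpolation=2)
cv2.imwrite('pics/cA.png',A);cv2.imwrite('pics/cB.png',B)
```

```text
(no output)
```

View pics/cA.png

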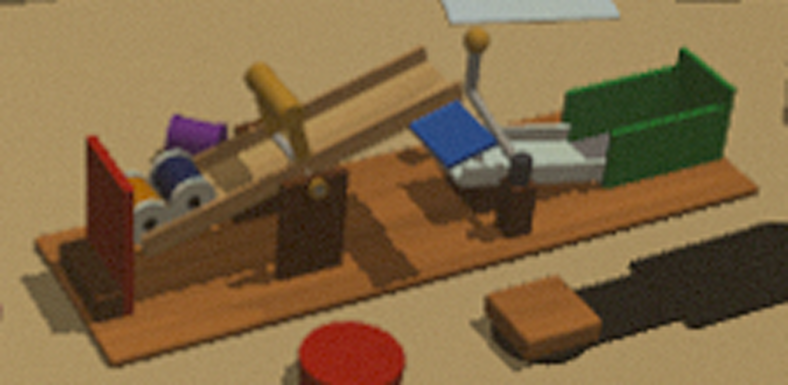

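View pics/cB.png

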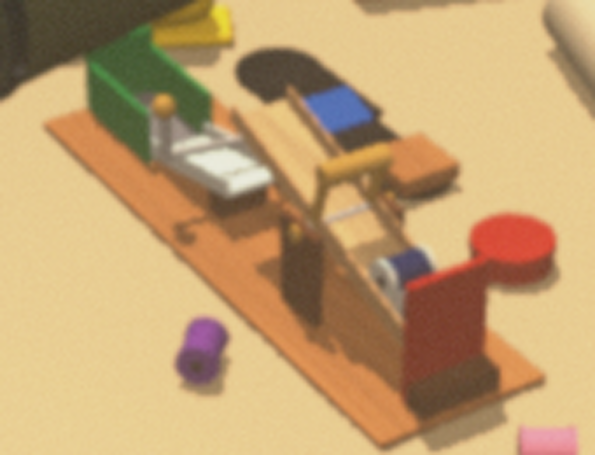

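The crop confirms the parts. In crop A the knob is at (477,40), the paddle at (453,133) and the board corners at (112,358), (757,187) and (38,241). In crop B the knob is at (164,105), the paddle at (340,109) and the corners at (45,125), (382,445) and (543,378).

```bash
cat > m.py <<'E'
from h import *
from scipy.optimize import least_squares
S=dict(np.load('pics/scene0.png.npz'));D=dict(np.load('pics/side0.png.npz'))
def blue(d,box):
    x0,y0,x1,y1=box;h=cv2.cvtColor(d['img'],cv2.COLOR_RGB2HSV)[y0:y1,x0:x1]
    m=cv2.inRange(h,(100,130,50),(130,255,255));n,l,s,c=cv2.connectedComponentsWithStats(m);i=1+np.argmax(s[1:,4]);return c[i]+[x0,y0],s[i,4]
bs=blue(S,(365,230,405,262));bd=blue(D,(310,190,345,215));print(bs,bd)
P,e=tri(S,bs[0],D,bd[0]);print('paddle',P,e)
a=lambda u,v:(255+(u+.5)/3.5-.5,210+(v+.5)/3.5-.5);b=lambda u,v:(230+(u+.5)/3.5-.5,170+(v+.5)/3.5-.5)
K,e=tri(S,a(477,40),D,b(164,105));print('knob',K,e)
zt=.01
C=[(S,a(112,357),75,-165),(S,a(757,187),75,365),(S,a(38,241),-75,-165),(D,b(45,125),-75,365),(D,b(382,443),-75,-165),(D,b(543,378),75,-165)]
W=np.array([onz(d,p,zt)[:2] for d,p,_,_ in C]);L=np.array([c[2:] for c in C])/1e3
L=np.r_[L,[[.056,.096]]];W=np.r_[W,[P[:2]]]
def tf(q,l):
    R=np.array([[np.cos(q[2]),-np.sin(q[2])],[np.sin(q[2]),np.cos(q[2])]]);return l@R.T+q[:2]
r=least_squares(lambda q:(tf(q,L)-W).ravel(),[.5,0,0],loss='soft_l1',f_scale=.003);q=r.x
print('pose',q,np.degrees(q[2]));print((tf(q,L)-W).round(4))
R=np.array([[np.cos(q[2]),-np.sin(q[2])],[np.sin(q[2]),np.cos(q[2])]])
print('knob local',(K[:2]-q[:2])@R,K[2],'paddle loc',(P[:2]-q[:2])@R)
# hinge post top: pixel A (521,160), z~ .072
print('hinge loc',[(onz(S,a(521,160),z)[:2]-q[:2])@R for z in(.062,.075)])
np.save('q.npy',q)
E
python3 m.py
```

```text
(array([384.17012448, 248.00414938]), np.int32(241)) (array([326.1038961 , 200.66233766]), np.int32(77))
paddle [0.59889478 0.11564874 0.11268836] 5.764513974854209e-05
knob [0.46764026 0.16256116 0.1079678 ] 0.0010669426876138868
pose [0.5740058  0.00488842 0.31252413] 17.90631353466603
[[ 0.002  -0.0034]
 [-0.0019  0.0012]
 [-0.0088 -0.0059]
 [ 0.0009  0.0098]
 [ 0.0003  0.0003]
 [ 0.0061  0.0041]
 [-0.0011 -0.0022]]
knob local [-0.05273496  0.18273846] 0.10796780141474188 paddle loc [0.0577379  0.09774275]
hinge loc [array([0.04064645, 0.16918786]), array([0.05647326, 0.15775134])]
```

The heights agree with the task: paddle 113 mm and knob 108 mm. The knob is at stand (-53,183), which puts the hinge near (49,158) and the barrier at about 0.24 rad. Next I work out the moves.

```bash
cat > g.py <<'E'
# usage: g.py sx,sy,z,yawdeg ...   (stand mm, tool-x yaw in stand deg) ; prefix w for world m
from h import *
import sys
from scipy.spatial.transform import Rotation as Ro
q=np.load('q.npy');o=arm.get_obs();w=o['ee_rot'];R0=Ro.from_quat([w[1],w[2],w[3],w[0]]);p=o['position']
for s in sys.argv[1:]:
    wd=s[0]=='w';v=[float(t) for t in s.lstrip('w').split(',')]
    if wd: P=np.array(v[:3])
    else:
        c,n=np.cos(q[2]),np.sin(q[2]);P=np.array([q[0]+(c*v[0]-n*v[1])/1e3,q[1]+(n*v[0]+c*v[1])/1e3,v[2]/1e3])
    y=np.radians(v[3])+q[2];X=[np.cos(y),np.sin(y),0];Z=[0,0,-1]
    Rt=Ro.from_matrix(np.c_[X,np.cross(Z,X),Z])
    print(s,P.round(3),'turn',np.degrees((R0.inv()*Rt).as_rotvec()).round(1),'cm',(R0.inv().apply(P-p)*100).round(2))
print('t',o['time'],'F',o['wrist_force'].round(1))
E
python3 g.py w0.42,-0.25,0.23,-140 -68,148,230,-104 -68,148,92,-104
```

```text
w0.42,-0.25,0.23,-140 [ 0.42 -0.25  0.23] turn [  0.1   0.  -44.9] cm [-35.3   26.17   0.07]
-68,148,230,-104 [0.464 0.125 0.23 ] turn [  0.1   0.1 -80.9] cm [-47.99  61.7    0.13]
-68,148,92,-104 [0.464 0.125 0.092] turn [  0.1   0.1 -80.9] cm [-47.99  61.68  13.93]
t 0.1 F [0.3 0.  0.4]
```

Emit:
drive_tool(increments=[[0, 0, -6, -4.4, 3.2, 0, 0], [0, 0, -12, -8.8, 6.5, 0, 0], [0, 0, -18, -13.2, 9.8, 0, 0], [0, 0, -24, -17.6, 13, 0, 0], [0, 0, -30, -22, 16.3, 0, 0], [0, 0, -36, -26.4, 19.6, 0, 0], [0, 0, -42, -30.8, 22.8, 0, 0], [0, 0, -45, -35.3, 26.2, 0, 0]])

```text
time: 0.9
position: [0.3952, -0.2783, 0.2312]
ee_rot: [0.0, -0.486, 0.874, 0.0]
wrist_force: [1.2, -0.9, -0.0]
gripper_width: -0.0002
finger_force: 0.0
```

```bash
python3 g.py -68,148,230,-104 -68,148,92,-104
```

```text
-68,148,230,-104 [0.464 0.125 0.23 ] turn [ -0.    0.  -35.7] cm [-37.87  15.41   0.13]
-68,148,92,-104 [0.464 0.125 0.092] turn [ -0.    0.  -35.7] cm [-37.87  15.41  13.93]
t 0.9 F [ 1.2 -0.9 -0. ]
```

Emit:
drive_tool(increments=[[0, 0, -6, -4.3, 1.8, 0, 0], [0, 0, -12, -8.6, 3.5, 0, 0], [0, 0, -18, -13, 5.3, 0, 0], [0, 0, -24, -17.3, 7, 0, 0], [0, 0, -30, -21.6, 8.8, 0, 0], [0, 0, -36, -26, 10.5, 0, 0], [0, 0, -36, -29, 12, 0, 0], [0, 0, -36, -29, 12, 0, 0]])

```text
time: 1.7
position: [0.4462, 0.0326, 0.2304]
ee_rot: [0.0, 0.733, -0.68, -0.001]
wrist_force: [-0.5, 0.2, 0.4]
gripper_width: -0.0002
finger_force: 0.0
```

```bash
python3 g.py -68,148,230,-104 -68,148,92,-104
```

```text
-68,148,230,-104 [0.464 0.125 0.23 ] turn [0.1 0.  0.4] cm [-9.07 -2.44  0.04]
-68,148,92,-104 [0.464 0.125 0.092] turn [0.1 0.  0.4] cm [-9.06 -2.47 13.84]
t 1.7 F [-0.5  0.2  0.4]
```

Emit:
drive_tool(increments=[[0, 0, 0, -4, -1.1, 0, 0], [0, 0, 0, -8, -2.2, 0, 0], [0, 0, 0, -9.1, -2.4, 0, 0], [0, 0, 0, -9.1, -2.4, 4, 0], [0, 0, 0, -9.1, -2.4, 8, 0], [0, 0, 0, -9.1, -2.4, 12, 0], [0, 0, 0, -9.1, -2.4, 13.8, 0], [0, 0, 0, -9.1, -2.4, 13.8, 0]])

```text
time: 2.5
position: [0.4622, 0.1201, 0.09]
ee_rot: [0.003, 0.731, -0.682, -0.001]
wrist_force: [0.3, -0.4, -0.7]
gripper_width: -0.0005
finger_force: 0.0
```

```bash
python3 - <<'E'
from h import *
d=save('scene','s1.png');e=save('side','d1.png')
A=cv2.resize(d['img'][150:300,290:480],None,fx=2.1,fy=2.8)
B=cv2.resize(e['img'][110:290,200:380],None,fx=2.2,fy=2.33)
A=A[:420];B=B[:420];h=min(len(A),len(B));cv2.imwrite('pics/c1.png',np.hstack([A[:h],B[:h]])[...,::-1]);print(A.shape,B.shape)
E
python3 - <<'E'
import sys;sys.path.insert(0,'.')
import numpy as np,os
# arc targets: hinge (49,158), contact offset 22 (slight over-push 2 at end)
for t in np.radians([15,25,35,45,55,65,75,85,91]):
    d=20;K=np.array([49-105*np.cos(t),158+105*np.sin(t)]);F=K-d*np.array([np.sin(t),np.cos(t)]);print('%.0f,%.0f,92,%.0f'%(*F,-90-np.degrees(t)),end=' ')
E
```

```text
(420, 399, 3) (419, 396, 3)
-58,166,92,-105 -55,184,92,-115 -48,202,92,-125 -39,218,92,-135 -28,233,92,-145 -14,245,92,-155 3,254,92,-165 20,261,92,-175 31,263,92,-181
```

View pics/c1.png

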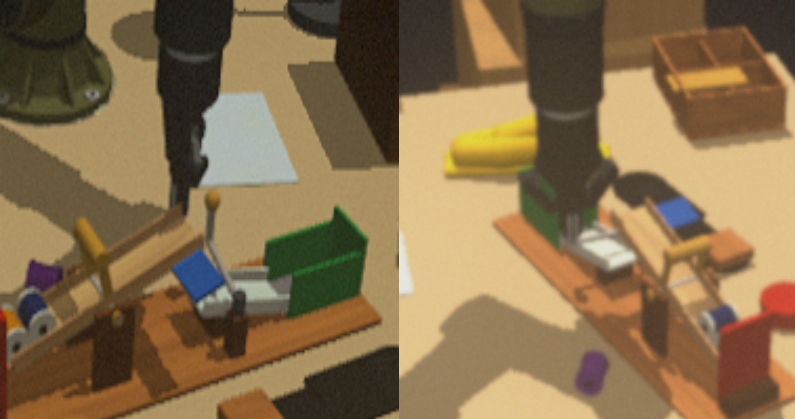

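The closed fingers are at (180,200) in the left crop, on the seesaw side of the knob (212,200). They are clear of the raised tray end, and the right crop agrees.

```bash
python3 g.py -58,166,92,-105 -55,184,92,-115 -48,202,92,-125 -39,218,92,-135 -28,233,92,-145
```

```text
-58,166,92,-105 [0.468 0.145 0.092] turn [-0.  -0.   1.1] cm [-2.35 -0.5   0.23]
-55,184,92,-115 [0.465 0.163 0.092] turn [-0.  -0.  11.1] cm [-4.17 -0.36  0.23]
-48,202,92,-125 [0.466 0.182 0.092] turn [-0.  -0.  21.1] cm [-6.09 -0.61  0.23]
-39,218,92,-135 [0.47  0.2   0.092] turn [-0.1 -0.  31.1] cm [-7.86 -1.1   0.23]
-28,233,92,-145 [0.476 0.218 0.092] turn [-0.1 -0.  41.1] cm [-9.58 -1.8   0.23]
t 2.6 F [0.9 0.4 0.3]
```

Emit:
drive_tool(increments=[[0, 0, 0, -1.2, -0.3, 0, 0], [0, 0, 1, -2.3, -0.5, 0, 0], [0, 0, 6, -3.3, -0.4, 0, 0], [0, 0, 11, -4.2, -0.4, 0, 0], [0, 0, 16, -5.1, -0.5, 0, 0], [0, 0, 21, -6.1, -0.6, 0, 0], [0, 0, 26, -7, -0.9, 0, 0], [0, 0, 31, -7.9, -1.1, 0, 0]])

```text
time: 3.4
position: [0.4703, 0.2027, 0.0952]
ee_rot: [0.001, -0.521, 0.854, 0.0]
wrist_force: [0.2, -0.3, -1.5]
gripper_width: 0.0001
finger_force: 0.2
```

```bash
python3 g.py -39,218,92,-135 -28,233,92,-145 -14,245,92,-155 3,254,92,-165 20,261,92,-175 31,263,92,-181
python3 - <<'E'
from h import *
d=save('scene','s2.png');e=save('side','d2.png')
A=cv2.resize(d['img'][150:300,290:480],None,fx=2.1,fy=2.8)
B=cv2.resize(e['img'][110:290,200:380],None,fx=2.2,fy=2.33)[:420]
cv2.imwrite('pics/c2.png',np.hstack([A[:419],B])[...,::-1])
E
```

```text
-39,218,92,-135 [0.47  0.2   0.092] turn [-0.1  0.1 -0.1] cm [ 0.23 -0.07  0.32]
-28,233,92,-145 [0.476 0.218 0.092] turn [-0.1  0.1  9.9] cm [-1.61  0.21  0.32]
-14,245,92,-155 [0.485 0.234 0.092] turn [-0.   0.1 19.9] cm [-3.45  0.07  0.33]
3,254,92,-165 [0.499 0.248 0.092] turn [-0.   0.2 29.9] cm [-5.29 -0.49  0.33]
20,261,92,-175 [0.513 0.259 0.092] turn [-0.   0.2 39.9] cm [-6.98 -1.19  0.34]
31,263,92,-181 [0.523 0.265 0.092] turn [-0.   0.2 45.9] cm [-7.91 -1.83  0.34]
t 3.4 F [ 0.2 -0.3 -1.5]
```

View pics/c2.png

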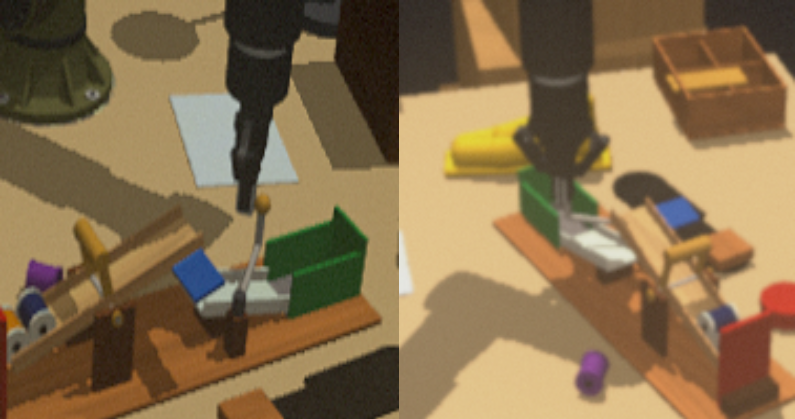

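The knob has moved to (262,202) in the left crop with the fingers right behind it, so the barrier is opening. I continue along the arc.

Emit:
drive_tool(increments=[[0, 0, 5, -0.8, 0.1, 0.1, 0], [0, 0, 10, -1.6, 0.2, 0.3, 0], [0, 0, 17, -2.8, 0.1, 0.3, 0], [0, 0, 24, -4.2, -0.2, 0.3, 0], [0, 0, 31, -5.5, -0.6, 0.3, 0], [0, 0, 38, -6.6, -1.1, 0.3, 0], [0, 0, 43, -7.5, -1.5, 0.3, 0], [0, 0, 46, -7.9, -1.8, 0.3, 0]])

```text
time: 4.3
position: [0.5221, 0.2643, 0.0912]
ee_rot: [0.0, -0.148, 0.989, 0.0]
wrist_force: [0.8, -0.1, -0.8]
gripper_width: 0.0002
finger_force: 0.2
```

```bash
python3 g.py 31,263,92,-181
python3 - <<'E'
from h import *
d=save('scene','s3.png');e=save('side','d3.png')
q=np.load('q.npy');c,n=np.cos(q[2]),np.sin(q[2]);R=np.array([[c,-n],[n,c]])
# brass ball
h=cv2.cvtColor(d['img'],cv2.COLOR_RGB2HSV)
A=cv2.resize(d['img'][150:300,330:520],None,fx=2.1,fy=2.8)
B=cv2.resize(e['img'][110:290,200:380],None,fx=2.2,fy=2.33)[:420]
cv2.imwrite('pics/c3.png',np.hstack([A[:419],B])[...,::-1])
for l in [(49,263),(52,263),(46,262)]: 
  P=np.r_[R@(np.array(l)/1e3)+q[:2],.107];print(l,proj(d,P),(proj(d,P)-[330,150])*[2.1,2.8])
E
```

```text
31,263,92,-181 [0.523 0.265 0.092] turn [0.  0.1 0.1] cm [-0.07  0.02 -0.08]
t 4.3 F [ 0.8 -0.1 -0.8]
(49, 263) [438.92317018 234.49901786] [228.73865738 236.59725001]
(52, 263) [439.60263491 235.09053821] [230.16553332 238.25350698]
(46, 262) [437.91742444 233.98779388] [226.62659132 235.16582285]
```

View pics/c3.png

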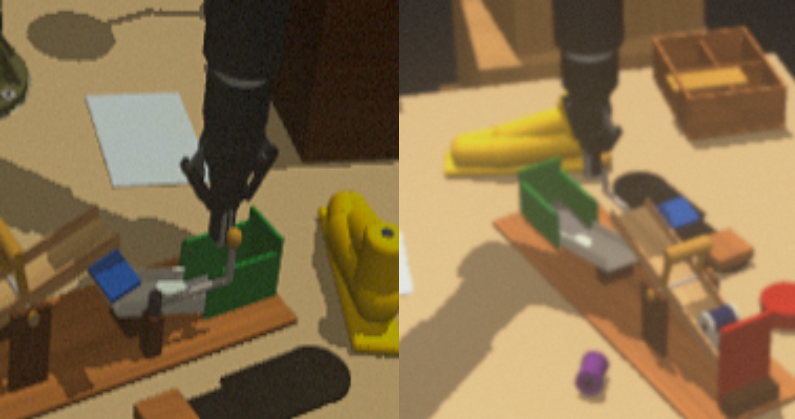

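The knob is at (234,236), about where the fully open position projects (229,237). There is no end-stop force yet, so I nudge a little farther.

Emit:
drive_tool(increments=[[0, 0, 0, -0.1, 0, 0, 0], [0, 0, 0, -0.2, 0, 0, 0], [0, 0, 0, -0.3, 0, 0, 0], [0, 0, 0, -0.4, 0, 0, 0], [0, 0, 0, -0.4, 0, 0, 0], [0, 0, 0, -0.4, 0, 0, 0], [0, 0, 0, -0.4, 0, 0, 0], [0, 0, 0, -0.4, 0, 0, 0]])

```text
time: 5.2
position: [0.5244, 0.2645, 0.0905]
ee_rot: [-0.001, -0.148, 0.989, -0.0]
wrist_force: [-4.6, -0.9, 3.0]
gripper_width: 0.0003
finger_force: 2.7
```

The wrist force is now -4.6 N, so the barrier is at its end stop. I back off, lift and go above the paddle.

Emit:
drive_tool(increments=[[0, 0, 0, 0.6, 0, 0, 0], [0, 0, 0, 1.2, 0, 0, 0], [0, 0, 0, 1.5, 0, -3, 0], [0, 0, 0, 1.5, 0, -6, 0], [0, 0, 0, 1.5, 0, -9, 0], [0, 0, 0, 1.5, 0, -9, 0], [0, 0, 0, 1.5, 0, -9, 0], [0, 0, 0, 1.5, 0, -9, 0]])

```text
time: 6.0
position: [0.5103, 0.2602, 0.1792]
ee_rot: [-0.001, -0.148, 0.989, -0.0]
wrist_force: [0.1, -0.3, -0.6]
gripper_width: -0.0001
finger_force: 0.0
```

```bash
python3 g.py 62,98,180,-181 62,98,125,-181
python3 - <<'E'
from h import *
d=save('scene','s4.png');e=save('side','d4.png')
A=cv2.resize(d['img'][150:300,330:520],None,fx=2.1,fy=2.8)
B=cv2.resize(e['img'][110:290,200:380],None,fx=2.2,fy=2.33)[:420]
cv2.imwrite('pics/c4.png',np.hstack([A[:419],B])[...,::-1])
E
```

```text
62,98,180,-181 [0.603 0.117 0.18 ] turn [-0.  -0.1  0.1] cm [ -4.68 -16.38  -0.08]
62,98,125,-181 [0.603 0.117 0.125] turn [-0.  -0.1  0.1] cm [ -4.68 -16.38   5.42]
t 6.0 F [ 0.1 -0.3 -0.6]
```

View pics/c4.png

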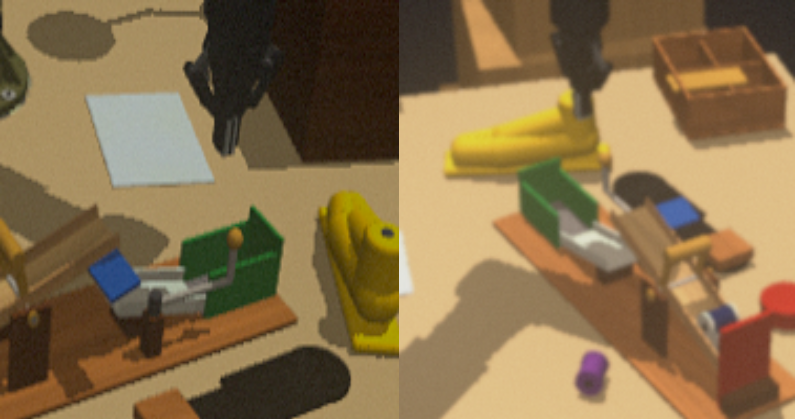

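The barrier is open, with the knob at (236,238) outside the catch tray and the arm beside the chute. I move over the paddle.

Emit:
drive_tool(increments=[[0, 0, 0, -1.2, -4.2, 0, 0], [0, 0, 0, -2.4, -8.4, 0, 0], [0, 0, 0, -3.6, -12.6, 0, 0], [0, 0, 0, -4.7, -16.4, 0, 0], [0, 0, 0, -4.7, -16.4, 0, 0], [0, 0, 0, -4.7, -16.4, 2.7, 0], [0, 0, 0, -4.7, -16.4, 5.4, 0], [0, 0, 0, -4.7, -16.4, 5.4, 0]])

```text
time: 6.9
position: [0.601, 0.1169, 0.1208]
ee_rot: [-0.004, -0.148, 0.989, -0.001]
wrist_force: [-0.5, 0.0, 0.1]
gripper_width: -0.0002
finger_force: 0.0
```

```bash
python3 g.py 62,98,56,-181
python3 - <<'E'
from h import *
d=save('scene','s5.png');e=save('side','d5.png')
A=cv2.resize(d['img'][150:300,290:480],None,fx=2.1,fy=2.8)
B=cv2.resize(e['img'][110:290,200:380],None,fx=2.2,fy=2.33)[:420]
cv2.imwrite('pics/c5.png',np.hstack([A[:419],B])[...,::-1])
E
```

```text
62,98,56,-181 [0.603 0.117 0.056] turn [ 0.  -0.5  0.1] cm [-0.24 -0.03  6.48]
t 6.9 F [-0.5  0.   0.1]
```

View pics/c5.png

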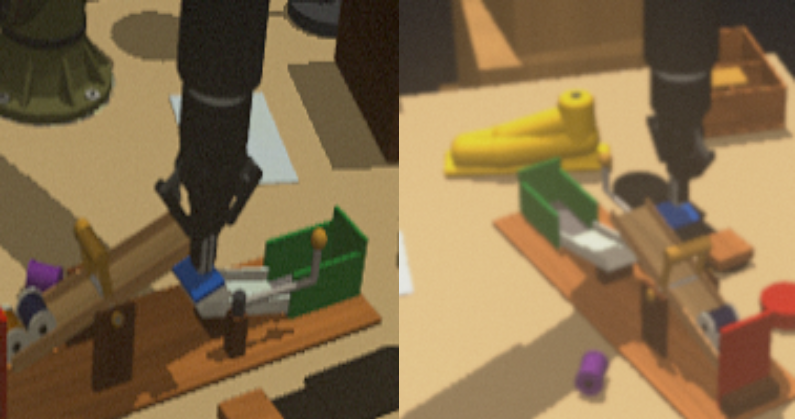

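The fingertips are over the paddle, at (205,265) in the left crop and (680,200) in the right. I press.

Emit:
drive_tool(increments=[[0, 0, 0, -0.2, 0, 1, 0], [0, 0, 0, -0.2, 0, 2, 0], [0, 0, 0, -0.2, 0, 3, 0], [0, 0, 0, -0.2, 0, 4, 0], [0, 0, 0, -0.2, 0, 5, 0], [0, 0, 0, -0.2, 0, 5.8, 0], [0, 0, 0, -0.2, 0, 6.3, 0], [0, 0, 0, -0.2, 0, 6.4, 0]])

```text
time: 7.8
position: [0.605, 0.1175, 0.061]
ee_rot: [-0.001, -0.148, 0.989, -0.0]
wrist_force: [0.3, -0.5, 1.1]
gripper_width: -0.0002
finger_force: 0.0
```

Emit:
drive_tool(increments=[[0, 0, 0, 0, 0, 0.1, 0], [0, 0, 0, 0, 0, 0.2, 0], [0, 0, 0, 0, 0, 0.2, 0], [0, 0, 0, 0, 0, 0.2, 0], [0, 0, 0, 0, 0, 0.2, 0], [0, 0, 0, 0, 0, 0.2, 0], [0, 0, 0, 0, 0, 0.2, 0], [0, 0, 0, 0, 0, 0.2, 0]])

```text
time: 8.6
position: [0.6056, 0.1179, 0.0603]
ee_rot: [-0.0, -0.148, 0.989, 0.0]
wrist_force: [-0.3, 0.5, -0.2]
gripper_width: -0.0001
finger_force: 0.0
```

Run:
```python
from h import *
d=save('scene','s6.png');e=save('side','d6.png')
A=cv2.resize(d['img'][150:300,290:480],None,fx=2.1,fy=2.8)
B=cv2.resize(e['img'][110:290,200:380],None,fx=2.2,fy=2.33)[:420]
cv2.imwrite('pics/c6.png',np.hstack([A[:419],B])[...,::-1])
```

```text
(no output)
```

View pics/c6.png

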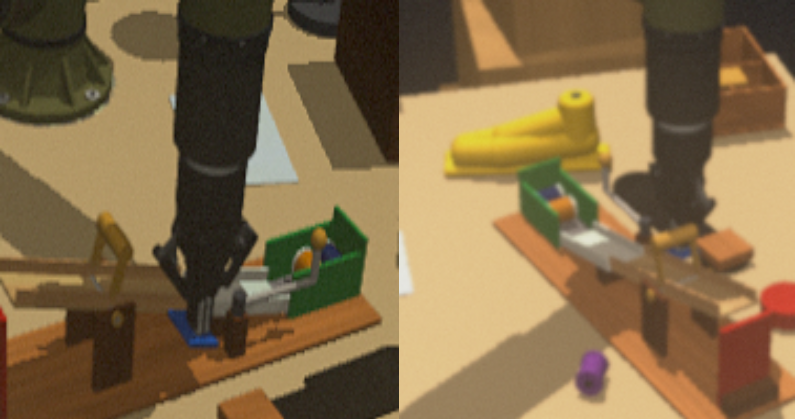

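Both reels (ochre and navy) lie in the green tray at (303,260) and (330,252), and the seesaw is tipped towards the chute. I lift clear and check by numbers.

Emit:
drive_tool(increments=[[0, 0, 0, 0, 0, -1, 0], [0, 0, 0, 0, 0, -3, 0], [0, 0, 0, 0, 0, -6, 0], [0, 0, 0, 0, 0, -10, 0], [0, 0, 0, 0, 0, -14, 0], [0, 0, 0, 0, 0, -17, 0], [0, 0, 0, 0, 0, -17, 0], [0, 0, 0, 0, 0, -17, 0]])

```text
time: 9.5
position: [0.6058, 0.118, 0.2316]
ee_rot: [0.001, -0.148, 0.989, 0.001]
wrist_force: [0.4, 0.1, -1.2]
gripper_width: 0.0001
finger_force: 0.0
```

Emit:
drive_tool(increments=[[0, 0, 0, 0, 0, 0, 0], [0, 0, 0, 0, 0, 0, 0], [0, 0, 0, 0, 0, 0, 0], [0, 0, 0, 0, 0, 0, 0], [0, 0, 0, 0, 0, 0, 0], [0, 0, 0, 0, 0, 0, 0], [0, 0, 0, 0, 0, 0, 0], [0, 0, 0, 0, 0, 0, 0]])

```text
time: 10.3
position: [0.6056, 0.1179, 0.2303]
ee_rot: [0.0, -0.148, 0.989, 0.0]
wrist_force: [1.2, -0.4, 0.1]
gripper_width: 0.0002
finger_force: 0.0
```

Run:
```python
from h import *
q=np.load('q.npy');c,n=np.cos(q[2]),np.sin(q[2]);R=np.array([[c,-n],[n,c]])
d=save('scene','s7.png')
def comps(lo,hi,x0,y0,x1,y1,z):
    m=cv2.inRange(cv2.cvtColor(d['img'],cv2.COLOR_RGB2HSV)[y0:y1,x0:x1],lo,hi);k,l,s,ce=cv2.connectedComponentsWithStats(m)
    for i in range(1,k):
        if s[i,4]>8: p=ce[i]+[x0,y0];print(p.round(),s[i,4],((onz(d,p,z)[:2]-q[:2])@R*1e3).round())
print('blue, at paddle-down z');comps((100,130,40),(130,255,255),360,225,460,285,.057)
print('ochre/brass, at knob z');comps((10,140,120),(24,255,255),425,222,462,262,.107)
print('expected paddle-down px',proj(d,np.r_[R@[.056,.096]+q[:2],.057]))
# motion of everything else vs. first picture
f=np.load('pics/scene0.png.npz')['img'];D=(cv2.absdiff(cv2.GaussianBlur(f,(5,5),0),cv2.GaussianBlur(d['img'],(5,5),0)).max(2)>60).astype('uint8')
k,l,s,ce=cv2.connectedComponentsWithStats(D)
print([tuple(v) for v in s[1:] if v[4]>25 and v[1]>200])
```

```text
blue, at paddle-down z
[381. 267.] 160 [56. 97.]
ochre/brass, at knob z
[442. 233.] 21 [ 48. 273.]
[435. 242.] 27 [ 75. 235.]
[453. 259.] 85 [154. 231.]
expected paddle-down px [381.0964989  266.64004091]
[(np.int32(235), np.int32(203), np.int32(12), np.int32(8), np.int32(33)), (np.int32(69), np.int32(204), np.int32(38), np.int32(11), np.int32(180)), (np.int32(257), np.int32(210), np.int32(71), np.int32(48), np.int32(1398)), (np.int32(368), np.int32(221), np.int32(29), np.int32(36), np.int32(377)), (np.int32(353), np.int32(225), np.int32(23), np.int32(12), np.int32(66)), (np.int32(336), np.int32(227), np.int32(12), np.int32(13), np.int32(85)), (np.int32(326), np.int32(230), np.int32(7), np.int32(10), np.int32(44)), (np.int32(439), np.int32(231), np.int32(7), np.int32(6), np.int32(31)), (np.int32(431), np.int32(238), np.int32(8), np.int32(8), np.int32(50)), (np.int32(343), np.int32(241), np.int32(14), np.int32(12), np.int32(78)), (np.int32(322), np.int32(252), np.int32(14), np.int32(13), np.int32(82)), (np.int32(293), np.int32(259), np.int32(20), np.int32(11), np.int32(137)), (np.int32(370), np.int32(260), np.int32(23), np.int32(13), np.int32(164)), (np.int32(257), np.int32(296), np.int32(7), np.int32(8), np.int32(33)), (np.int32(259), np.int32(303), np.int32(21), np.int32(9), np.int32(82))]
```

```bash
python3 -c "
from plant import arm
print(arm.sign_off())"
```

```text
the job is handed in; nothing more can be done
None
```

The job is handed in: the barrier is at its open stop, the seesaw is tipped towards the chute and staying down, and both reels lie in the green catch tray. It took about 10 s of the 48 s, and the bystanders were not touched.

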